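# Stow the yerba scoop under its sprung cover

### The job

Put the long-handled wooden scoop away in its bay, gently and without gripping or lifting anything: press the long white pad of the sprung cover down with one fingertip and keep it down so the cover stays up, while the other fingertip pushes the upright tab at the end of the scoop's handle until the scoop is fully home against the end stop under the cover. Then take the fingers away so the cover springs shut behind the scoop's bowl (the handle stays outside), and leave the mate, cup, canister and bombilla where they stand.

Things in the scene. Friction and masses are not known exactly. Their poses are not given: they have to be found in the camera images.
- bay: Stainless scoop bay fixed on the table; lengths in mm. Origin on the table, below the cover's hinge line, on the channel's centreline; +x is the push direction, away from the robot, +y left. Base plate 6 thick, x -180 to 155, y -40 to 105. Channel floor at z 6, guide rails with inner faces at y +-27, tops at z 16; bay walls from x 80, tops at z 46. Hinge posts at x 0, y 38 and 98, z 36.
- bay_stop (a point): Middle of the end stop's face, where the channel ends: x 146, y 0, z 26 of the bay.
- cover (a joint): Angle (rad) of the sprung cover, a rigid white plastic rocker hinged on a line along the bay's y at x 0, z 24. 0 = shut, up to 0.5 as its pad is pressed. The spring shuts it when let go; it takes about 2.5 N on the pad 140 mm from the hinge, 8 N at 45 mm. The scoop's bowl passes under the lip from about 0.30. Pushing the bowl against the shut lip does not open it.
- cover_pad (a point): Point on the top of the cover's pad, mid-width, 140 mm from the hinge. The pad is a flat strip on the robot's side of the hinge, bay y 45 to 91, 20 to 170 mm from the hinge line, its top in line with it. Shut, it rises towards the robot by 0.42 rad (end 93 high); at cover 0.42 it is level at z 24, so a fingertip at that height can slide along it to +x and the cover stays up.
- cover_lip (a point): Middle of the lower edge of the cover's front lip over the channel; shut, at x 80, y 0, z 18 of the bay. Lip 4 thick, y -39 to 91, 36 high; a clear hood behind it covers the bay. Pad and lip are one rigid piece: pad down, lip up.
- scoop: Loose wooden scoop, 110 to 225 g, 175 mm long, lying in the channel, bowl towards the bay. Origin on its underside at the robot-side face of the upright tab; +x along the handle to the bowl. Tab 8 thick, 40 wide, 38 high; handle 24 wide, 6 thick; bowl an open box 50 x 50, 34 high, x 125 to 175. Starts with its origin at x -130 to -106 of the bay; fully home at x -29, handle outside.
- scoop_nose (a point): Front end of the scoop's bowl, on its underside (x 175 of the scoop). Fully home it is at x 146, z 6 of the bay.
- mate: Carved wooden mate gourd, 82 across, 92 high, standing right of the bay; origin under its centre. Leave alone.
- cup: White ceramic mug, 76 across, 85 high, left of the bay; origin under its centre. Leave alone.
- canister: White plastic canister with grey lid, 90 across, 130 high, farther right of the bay; origin under its centre. Leave alone.
- bombilla: Thin curved steel drinking straw, 195 long, 8 high, lying left of the bay; origin under its straight part. Leave alone.
Things that resemble listed ones, but are neither listed nor needed, are in the scene too. Of the things shaped like the scoop, the wooden one is meant.

How it is judged:
By the outcome, as a careful person would: the job done as asked, in the order asked, and still so for the second after the job is handed in, with the robot touching nothing.
It also fails if it takes over 42 s, if anything falls off the work surface, if the arm or the gripper's body presses on something with over 40 N, if the wrist force passes 120 N, or if a joint passes its speed limit or range.

### The arm

A 6-joint arm with a two-finger parallel gripper is mounted at the origin on the work surface. World frame = base frame: x ahead of the robot, y to its left, z up, the work surface at z = 0. Lengths are in m, angles in rad, forces in N, time in s.
With the tool pointing down it reaches from about 0.275 to 0.725 m from the base axis. Payload 15.9 kg.
Tool frame: the origin (TCP) lies between the finger pads; the fingertips stand arm.tips_ahead ahead of it and the grasp point (between the pads) lies 6 mm ahead of it (arm.tips_ahead is the distance from the TCP to the fingertips, in m); z points along the fingers, y is the line along which they close (so a half turn about z gives the same grasp; the last joint's range is limited). The gripper opens to 85 mm and grips with 20 to 120 N. Pads are 22 mm wide; open, the fingers measure 114 mm over their backs; the gripper's body (76 mm by 85 mm) begins 54 mm behind the grasp point. The pads swing forward as they close: fully open they stand 13 mm farther back than shut.
Start: joints at [-1.258, 0.213, -0.034, 1.323, 0, 1.571], TCP at [0.154, -0.476, 0.256] pointing down, gripper open.
Joint ranges: [-2.98, 2.98], [-0.74, 1.72], [-1.14, 1.35], [-2.1, 2.04], [-1.57, 1.44], [-3.14, 3.14]. Speed limits (rad/s): [1.89, 1.89, 2.39, 2.57, 3.14, 3.14].

### API

Orientations are given as [roll, pitch, yaw] about the fixed x, y, z axes, in that order (R = Rz(yaw) Ry(pitch) Rx(roll)).
In Python, from workcell import arm, vision, job gives the robot as it stands.
- The arm moves only by the tool drive_tool, never from a script. Its argument "moves" is a list of rows, each an object with "claw": the closure in counts, from 0 (fully open) to 255 (shut); "delta_pos": the shift along the world's x, y, z in mm, a list of three; "rotation": the turn, a rotation vector about the world's x, y, z in rad, a list of three. In form: [{"claw": claw, "delta_pos": [x, y, z], "rotation": [ax, ay, az]}, ...]. A call has 1 to 10 rows; each row is the pose to reach, as a shift and turn from the pose commanded when the call began; what a row does not reach only later rows make up. A row lasts 1/12 s, in which the tool goes at most 41.7 mm and 7.16 degrees, less where a joint would pass 70% of its speed; a pose out of reach is approached as far as the arm can. A call with a gripper value outside its range is refused whole. The fingers move at their own pace and stop on an object; "squeeze" is the grip in N (left out, the last holds). Time passes only in rows, so rows that repeat a pose let the fingers close. It gives the time, the measured TCP pose, the force, the opening and the grip force at its end, in the units of the state.
- arm.observe(): the state, without advancing time (a new reading comes with each control period).
- vision.snapshot(name): name is "scene" or "side" or "wrist"; returns the picture (480x640x3 uint8, red, green, blue); there is no depth.
- vision.get_calibration(name): a dict with "K" (3x3 intrinsics, pixels), "position" and "orientation" of the camera in the world; the wrist camera has in their place "tool_from_camera" (4x4, takes a point from camera to tool coordinates, whose origin is the TCP and whose axes are the flange's). Camera axes: x right, y up, looking along -z (the intrinsics and any distortion apply to the point x, -y, -z); pixel columns grow to the right and rows downward; lengths in m; the calibration is good to about 2 mm. A picture is of the moment at which its call begins: read the wrist's pose just before it. get_calibration takes no time and is no camera call.
- job.job_done(): hands the job in; it is judged then, once.
Trained networks look in the newest picture that a camera, given by its name, has taken for a name from the list of things; names that differ only in an ending like _2 or _b are one class to them, and where a whole thing is asked for, a point or a joint stands for the part that bears it (a point fixed in the world has none). Each returns a list of dicts, best first, with "confidence" (0 to 1); they miss things now and then, are a little off and sometimes report something else, mostly with a low value. They report only what shows in the picture. A call takes as long as a camera call. They do not tell look-alikes from the thing itself.
- vision.cut_out(thing, camera): "region" (480x640 bool, what is visible of it) and "box" ([left, top, width, height] in pixels, round what is visible of it).
The state is a dict: "time_s": time; "q": joint angles; "dq": joint speeds; "joint_torque": joint torques, N m; "position": TCP position; "tcp_rot": TCP orientation; "ft_force": force on the tool from outside, world axes, zero at the start; "moment": the same for the moment, N m; "finger_gap": finger opening in m; "finger_force": force on a finger pad.
Only numpy, scipy, OpenCV 4.12 (cv2) and the standard library are available. Lean on these libraries where they do the work, as an engineer would, in place of code of your own. Each camera call takes 0.05 s, during which the arm holds its last target. There are 200 camera calls.

## Working session

There is one attempt and no reset: what is moved stays moved. The work goes in short steps, Python scripts to look and compute and a tool call to move; the robot and the scene stay as the last step left them, time stands still between calls to the robot, and variables do not carry over. Pictures are saved under pics/ and viewed, at most 13 in all, crops included, and the job is handed in when it is done.

Besides the shell and the picture viewer there is one more tool, called after "Emit:" in YAML: its name, and indented under it one key for each argument. drive_tool: Moves the arm, as the interface text tells. Its arguments: {"type":"object","properties":{"moves":{"type":"array","items":{"type":"object","properties":{"claw":{"type":"number"},"delta_pos":{"type":"array","items":{"type":"number"}},"rotation":{"type":"array","items":{"type":"number"}}}}},"squeeze":{"type":"number"}},"required":["moves"]}

```bash
mkdir -p pics
cat > h.py <<'E'
from workcell import arm, vision, job
import numpy as np, cv2
from scipy.spatial.transform import Rotation as R
E
python3 - <<'E'
from h import *
print(arm.observe(), arm.tips_ahead)
for n in ("scene","side"):
    cv2.imwrite(f"pics/{n}0.png",vision.snapshot(n)[:,:,::-1]); print(n,vision.get_calibration(n))
    for t in ("bay","scoop","cover","mate","cup"):
        print(t,[(round(d["confidence"],2),d["box"]) for d in vision.cut_out(t,n)])
E
```

```text
{'time_s': 0.0, 'q': array([-1.25801342e+00,  2.13385155e-01, -3.50146209e-02,  1.32348892e+00,
       -2.61039227e-05,  1.57080539e+00]), 'dq': array([-0.00287897, -0.00041933, -0.00019784,  0.00086635, -0.00013478,
        0.00236168]), 'joint_torque': array([ 1.72646458e-03, -6.86154699e+01,  4.87121522e+01,  1.75225711e-02,
        9.21240871e-05,  1.67181793e-05]), 'position': array([ 0.15375806, -0.47546892,  0.2558193 ]), 'tcp_rot': array([-3.14050029e+00,  2.61138034e-05,  3.12773877e-01]), 'ft_force': array([-0.7393149 ,  0.12423871, -0.48164456]), 'moment': array([-0.0152181 , -0.05292103, -0.02190318]), 'finger_force': 0.0, 'finger_gap': 0.08513622260660397} 0.025
scene {'K': array([[466.89267088,   0.        , 317.15205643],
       [  0.        , 466.89267088, 239.95607295],
       [  0.        ,   0.        ,   1.        ]]), 'position': array([1.05463711, 0.49244533, 0.60864585]), 'orientation': array([ 9.26857247e-01, -2.29691319e-03,  2.32231347e+00])}
bay [(0.56, [182.6, 220.1, 175.1, 147.8])]
scoop [(0.89, [440.1, 248.4, 95.7, 38.8]), (0.85, [426.3, 307.2, 73.2, 100.3]), (0.84, [352.2, 193.7, 40.6, 60.3]), (0.76, [253.0, 180.5, 53.0, 47.6]), (0.61, [229.1, 234.4, 85.2, 72.0])]
cover [(0.73, [182.8, 220.5, 163.3, 105.8])]
mate [(0.66, [179.3, 226.9, 45.9, 55.9])]
cup [(0.64, [297.8, 301.3, 50.4, 79.1])]
side {'K': array([[527.71449359,   0.        , 315.43598693],
       [  0.        , 527.71449359, 243.09912212],
       [  0.        ,   0.        ,   1.        ]]), 'position': array([0.10407662, 0.85389147, 0.76057319]), 'orientation': array([ 0.93182628,  0.01724979, -2.6938279 ])}
bay [(0.9, [207.0, 209.8, 145.3, 75.2]), (0.34, [255.1, 224.9, 72.7, 30.4])]
scoop [(0.88, [351.7, 210.9, 75.0, 22.9]), (0.72, [319.6, 332.7, 77.4, 82.2]), (0.67, [354.4, 267.2, 83.5, 24.3]), (0.59, [250.6, 220.9, 77.1, 35.9])]
cover []
mate [(0.92, [265.4, 178.6, 28.9, 40.8])]
cup [(0.98, [190.1, 246.1, 55.8, 52.5])]
```

View pics/scene0.png

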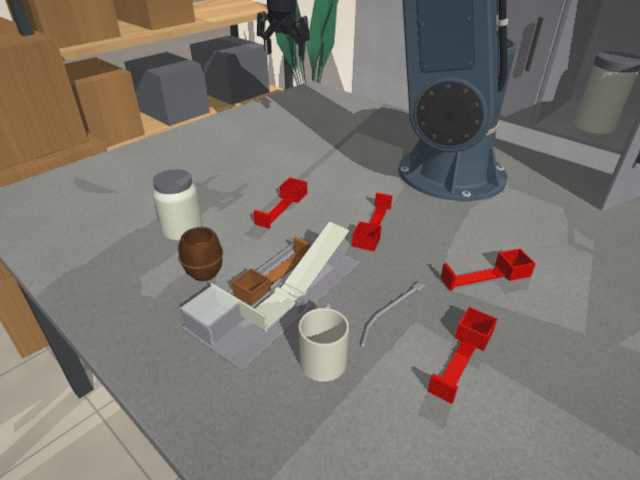

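View pics/side0.png

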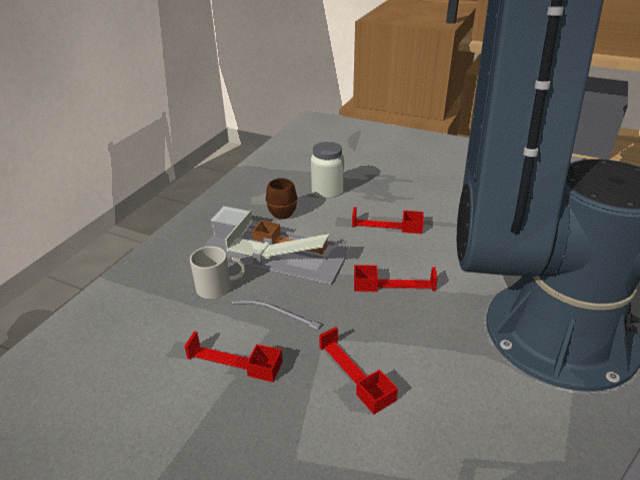

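The scene view shows the wooden scoop in the channel, with its tab at about (302,248). The white pad runs from (345,228) to (280,295), and the plate corners are near (242,366), (183,325) and (358,262). The red scoops are look-alikes. Next I'll get a rough bay pose.

```bash
cat >> h.py <<'E'
def cam(n):
    c=vision.get_calibration(n)
    if "position" in c: return c["K"],R.from_euler("xyz",c["orientation"]).as_matrix(),np.array(c["position"])
    s=arm.observe(); T=np.eye(4); T[:3,:3]=R.from_euler("xyz",s["tcp_rot"]).as_matrix(); T[:3,3]=s["position"]
    M=T@c["tool_from_camera"]; return c["K"],M[:3,:3],M[:3,3]
def ray(c,uv,z):
    K,Rm,p=c; d=np.linalg.solve(K,[*uv,1.]); d=Rm@(d*[1,-1,-1]); return p+d*(z-p[2])/d[2]
def proj(c,P):
    K,Rm,p=c; q=(np.atleast_2d(P)-p)@Rm*[1,-1,-1]; q=q@K.T; return q[:,:2]/q[:,2:]
def b2w(pose,P):
    x,y,a=pose; P=np.atleast_2d(P)/1000.; c,s=np.cos(a),np.sin(a)
    return np.c_[x+c*P[:,0]-s*P[:,1],y+s*P[:,0]+c*P[:,1],P[:,2]]
E
python3 - <<'E'
from h import *
c=cam("scene")
for uv,z in [((242,366),.006),((183,325),.0),((358,262),.006)]: print(ray(c,uv,z))
s=cam("side"); 
for uv in [(336,283),(345,243)]: print(ray(s,uv,.006))
print(vision.get_calibration("wrist"))
for n,b in (("scene",(170,180,200,200)),("side",(190,190,180,110))):
    im=cv2.imread(f"pics/{n}0.png"); x,y,w,h=b
    k=3 if n=="scene" else 4
    cv2.imwrite(f"pics/{n}0c.png",cv2.resize(im[y:y+h,x:x+w],None,fx=k,fy=k,interpolation=cv2.INTER_CUBIC))
E
```

```text
[0.79096066 0.08537543 0.006     ]
[ 0.80241053 -0.06188372  0.        ]
[0.46479461 0.05629294 0.006     ]
[0.45186223 0.0565716  0.006     ]
[ 0.49123728 -0.08566908  0.006     ]
{'K': array([[330.34220737,   0.        , 319.20295578],
       [  0.        , 330.34220737, 242.72437596],
       [  0.        ,   0.        ,   1.        ]]), 'tool_from_camera': array([[-2.83137154e-04,  9.44773339e-01,  3.27724363e-01,
         8.35992507e-02],
       [ 9.99999936e-01,  1.95742017e-04,  2.99658212e-04,
        -1.44049870e-04],
       [ 2.18959661e-04,  3.27724427e-01, -9.44773334e-01,
        -1.17716701e-01],
       [ 0.00000000e+00,  0.00000000e+00,  0.00000000e+00,
         1.00000000e+00]])}
```

View pics/scene0c.png

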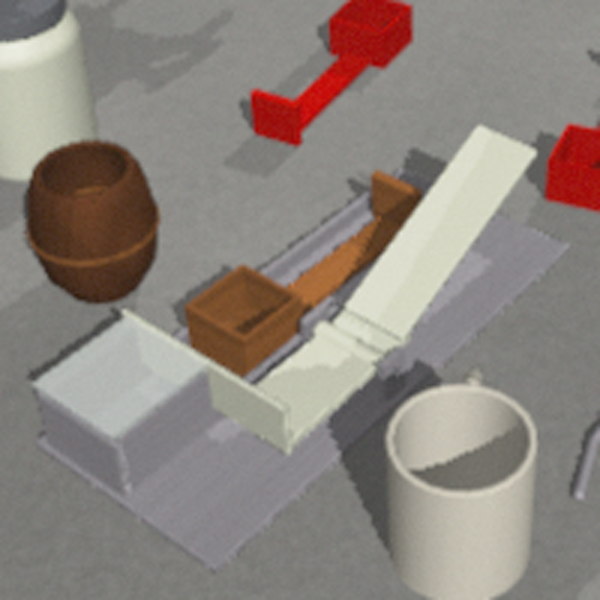

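The crop clearly shows the plate corners, pad end corners, lip corners and tab top corner. I'll fit the bay pose to them.

Run:
```python
from h import *
from scipy.optimize import least_squares
P=np.array([(155,105,3),(155,-40,3),(-180,105,5),(-155.2,45,93.3),(-155.2,91,93.3),(82,91,18),(82,-39,54)],float)
u=np.array([(215,568),(40,443),(568,245),(480,127),(536,150),(288,452),(125,312)])/3+[170,180]
c=cam("scene")
r=least_squares(lambda p:(proj(c,b2w(p,P))-u).ravel(),[.63,0,0],loss="soft_l1")
print(r.x,"\n",(proj(c,b2w(r.x,P))-u).round(1))
x,y,a=r.x
def inv(w): d=w[:2]-[x,y]; return (np.array([[np.cos(a),np.sin(a)],[-np.sin(a),np.cos(a)]])@d*1000).round(1)
for n,uv,z in (("tab top y-20",(375,173),.044),("bowl rear/-y top",(243,265),.040),("bowl front -y top",(188,305),.040),("bowl front +y top",(243,335),.040)): print(n,inv(ray(c,np.array(uv)/3+[170,180],z)))
print("TCP", b2w(r.x,[(-150,34,0)]))
np.save("pose.npy",r.x)
```

```text
[ 0.64963482 -0.02979813  0.09223075] 
 [[ 0.4  0.4]
 [-1.  -0.3]
 [ 0.6  0.2]
 [-0.3 -1.2]
 [ 0.5 -0.4]
 [ 0.4  0.8]
 [-1.  -0.8]]
tab top y-20 [-122.5  -17.1]
bowl rear/-y top [ -1.8 -23.8]
bowl front -y top [ 45.5 -23.9]
bowl front +y top [44.  20.8]
TCP [[ 0.49714096 -0.00975765  0.        ]]
```

Emit:
drive_tool:
  moves:
    - {"claw": 96, "delta_pos": [20, 28, 0], "rotation": [0, 0, -0.02]}
    - {"claw": 96, "delta_pos": [42, 58, 0], "rotation": [0, 0, -0.04]}
    - {"claw": 96, "delta_pos": [64, 88, 0], "rotation": [0, 0, -0.06]}
    - {"claw": 96, "delta_pos": [86, 118, 0], "rotation": [0, 0, -0.08]}
    - {"claw": 96, "delta_pos": [108, 148, 0], "rotation": [0, 0, -0.1]}
    - {"claw": 96, "delta_pos": [130, 178, 0], "rotation": [0, 0, -0.12]}
    - {"claw": 96, "delta_pos": [152, 208, 0], "rotation": [0, 0, -0.14]}
    - {"claw": 96, "delta_pos": [174, 238, 0], "rotation": [0, 0, -0.16]}
    - {"claw": 96, "delta_pos": [196, 268, 0], "rotation": [0, 0, -0.18]}
    - {"claw": 96, "delta_pos": [216, 298, 0], "rotation": [0, 0, -0.2]}

```text
time_s: 1.43
position: [0.3707, -0.176, 0.2565]
tcp_rot: [3.141, -0.001, 0.112]
ft_force: [0.1, -1.4, 0.3]
finger_gap: 0.0533
finger_force: 0.0
```

Emit:
drive_tool:
  moves:
    - {"claw": 96, "delta_pos": [20, 28, 0], "rotation": [0, 0, -0.02]}
    - {"claw": 96, "delta_pos": [40, 56, 0], "rotation": [0, 0, -0.02]}
    - {"claw": 96, "delta_pos": [60, 84, 0], "rotation": [0, 0, -0.02]}
    - {"claw": 96, "delta_pos": [80, 112, 0], "rotation": [0, 0, -0.02]}
    - {"claw": 96, "delta_pos": [100, 140, 0], "rotation": [0, 0, -0.02]}
    - {"claw": 96, "delta_pos": [117, 163, 0], "rotation": [0, 0, -0.02]}
    - {"claw": 96, "delta_pos": [120, 168, 0], "rotation": [0, 0, -0.02]}
    - {"claw": 96, "delta_pos": [120, 168, 0], "rotation": [0, 0, -0.02]}
    - {"claw": 96, "delta_pos": [120, 168, 0], "rotation": [0, 0, -0.02]}

```text
time_s: 2.18
position: [0.4896, -0.0099, 0.2562]
tcp_rot: [3.141, 0.001, 0.094]
ft_force: [0.2, -0.4, 0.9]
finger_gap: 0.0536
finger_force: 0.0
```

Run:
```python
from h import *
s=arm.observe(); print(s["time_s"],s["position"],s["tcp_rot"],s["finger_gap"],s["ft_force"],arm.tips_ahead)
c=cam("wrist"); im=vision.snapshot("wrist")[:,:,::-1].copy(); p=np.load("pose.npy")
pts=[(-155.2,45,93.3),(-155.2,91,93.3),(-180,105,6),(-180,-40,6),(-122,-20,44),(-122,20,44),(-18,91,33),(155,105,6)]
for u in proj(c,b2w(p,pts)): cv2.circle(im,tuple(int(v) for v in u),3,(255,0,255),1)
np.save("wcam.npy",np.r_[s["position"],s["tcp_rot"]])
cv2.imwrite("pics/w1.png",im)
```

```text
2.1833 [ 0.48958892 -0.00986932  0.25615463] [3.14139989e+00 5.39170712e-04 9.35079560e-02] 0.053600907579254446 [ 0.15886755 -0.44012708  0.92030797] 0.025
```

View pics/w1.png

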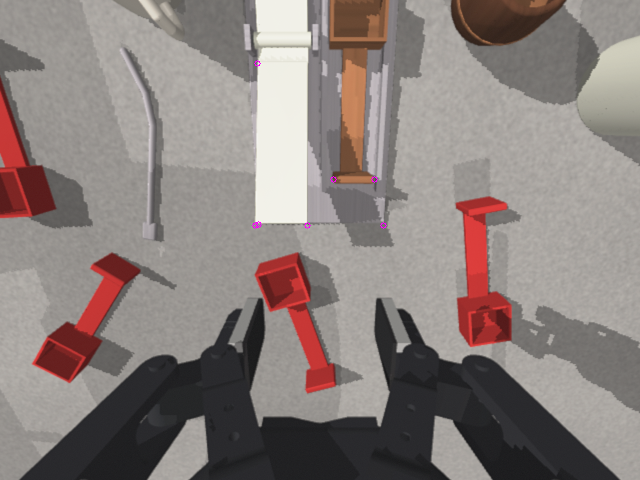

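The predicted bay points (magenta) match the wrist image: pad end corners at (257,225) and (307,225), tab top at about (354,180). I'll line up behind the tab and descend.

Emit:
drive_tool:
  moves:
    - {"claw": 96, "delta_pos": [4, 0, -30], "rotation": [0, 0, 0]}
    - {"claw": 96, "delta_pos": [7.5, 0, -60], "rotation": [0, 0, 0]}
    - {"claw": 96, "delta_pos": [7.5, 0, -90], "rotation": [0, 0, 0]}
    - {"claw": 96, "delta_pos": [7.5, 0, -115], "rotation": [0, 0, 0]}
    - {"claw": 96, "delta_pos": [7.5, 0, -125], "rotation": [0, 0, 0]}
    - {"claw": 96, "delta_pos": [7.5, 0, -130], "rotation": [0, 0, 0]}
    - {"claw": 96, "delta_pos": [7.5, 0, -130], "rotation": [0, 0, 0]}
    - {"claw": 96, "delta_pos": [7.5, 0, -130], "rotation": [0, 0, 0]}

```text
time_s: 2.9
position: [0.4979, -0.0101, 0.1276]
tcp_rot: [3.141, -0.002, 0.092]
ft_force: [-0.1, 0.7, 0.8]
finger_gap: 0.0532
finger_force: 0.0
```

Emit:
drive_tool:
  moves:
    - {"claw": 96, "delta_pos": [0, 0, -4]}
    - {"claw": 96, "delta_pos": [0, 0, -8]}
    - {"claw": 96, "delta_pos": [0, 0, -12]}
    - {"claw": 96, "delta_pos": [0, 0, -16]}
    - {"claw": 96, "delta_pos": [0, 0, -20]}
    - {"claw": 96, "delta_pos": [0, 0, -24]}
    - {"claw": 96, "delta_pos": [0, 0, -24]}
    - {"claw": 96, "delta_pos": [0, 0, -24]}

```text
$.moves[0]: bad value
```

Emit:
drive_tool:
  moves:
    - {"claw": 96, "delta_pos": [0, 0, -4], "rotation": [0, 0, 0]}
    - {"claw": 96, "delta_pos": [0, 0, -8], "rotation": [0, 0, 0]}
    - {"claw": 96, "delta_pos": [0, 0, -12], "rotation": [0, 0, 0]}
    - {"claw": 96, "delta_pos": [0, 0, -16], "rotation": [0, 0, 0]}
    - {"claw": 96, "delta_pos": [0, 0, -20], "rotation": [0, 0, 0]}
    - {"claw": 96, "delta_pos": [0, 0, -24], "rotation": [0, 0, 0]}
    - {"claw": 96, "delta_pos": [0, 0, -24], "rotation": [0, 0, 0]}

```text
time_s: 3.48
position: [0.4969, -0.0097, 0.1015]
tcp_rot: [-3.142, 0.001, 0.093]
ft_force: [-0.7, -0.5, 2.8]
finger_gap: 0.0531
finger_force: 0.9
```

Run:
```python
from h import *
s=arm.observe(); print(s["position"],s["ft_force"],s["moment"])
im=vision.snapshot("wrist")[:,:,::-1]; cv2.imwrite("pics/w2.png",im)
```

```text
[ 0.4969418  -0.00970364  0.10146327] [-0.73627442 -0.4945605   2.79461256] [0.0641577  0.05380556 0.01683277]
```

View pics/w2.png

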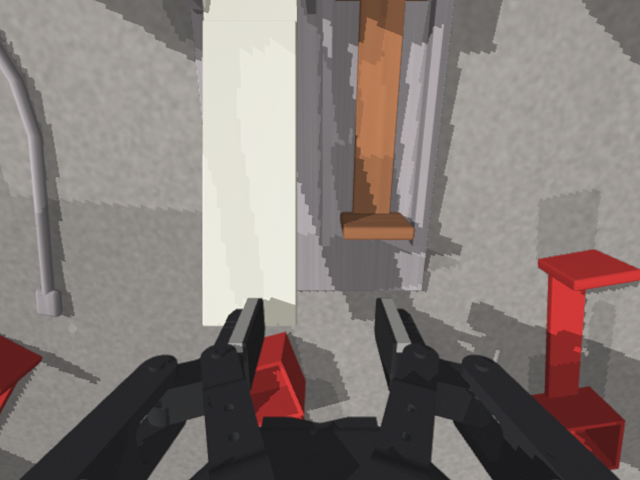

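The left tip is on the pad end at about (250,310), and the right tip is behind the tab, whose top is at about (378,225). I'll press the pad down to level.

Emit:
drive_tool:
  moves:
    - {"claw": 96, "delta_pos": [0, 0, -6], "rotation": [0, 0, 0]}
    - {"claw": 96, "delta_pos": [0, 0, -12], "rotation": [0, 0, 0]}
    - {"claw": 96, "delta_pos": [0, 0, -18], "rotation": [0, 0, 0]}
    - {"claw": 96, "delta_pos": [0, 0, -24], "rotation": [0, 0, 0]}
    - {"claw": 96, "delta_pos": [0, 0, -30], "rotation": [0, 0, 0]}
    - {"claw": 96, "delta_pos": [0, 0, -36], "rotation": [0, 0, 0]}
    - {"claw": 96, "delta_pos": [0, 0, -42], "rotation": [0, 0, 0]}
    - {"claw": 96, "delta_pos": [0, 0, -48], "rotation": [0, 0, 0]}
    - {"claw": 96, "delta_pos": [0, 0, -53], "rotation": [0, 0, 0]}
    - {"claw": 96, "delta_pos": [0, 0, -53], "rotation": [0, 0, 0]}

```text
time_s: 4.37
position: [0.497, -0.0097, 0.0483]
tcp_rot: [-3.141, 0.001, 0.093]
ft_force: [-1.5, -0.1, 2.5]
finger_gap: 0.0531
finger_force: 1.1
```

Run:
```python
from h import *
s=arm.observe(); print(s["position"],s["ft_force"],s["moment"])
im=vision.snapshot("side")[:,:,::-1]; a=cv2.resize(im[190:300,190:370],None,fx=3,fy=3,interpolation=cv2.INTER_CUBIC)
im=vision.snapshot("scene")[:,:,::-1]; b=cv2.resize(im[170:390,165:385],None,fx=1.8,fy=1.8,interpolation=cv2.INTER_CUBIC)[:396]
cv2.imwrite("pics/s3.png",cv2.resize(np.hstack([b,cv2.copyMakeBorder(a,0,396-330,0,0,0)]),None,fx=.85,fy=.85))
```

```text
[ 0.49701616 -0.00970601  0.04829836] [-1.52461666 -0.11030079  2.47174564] [0.04315371 0.29105918 0.04080907]
```

View pics/s3.png

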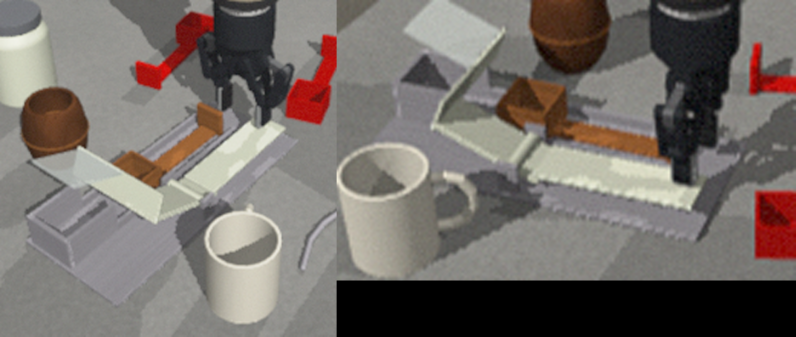

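The lip is well up, the scoop is untouched and the pad is about level. I'll check the cover angle using the lip corner at about (269.6,314.4) in the scene image.

```bash
cat >> h.py <<'E'
def lip(t,y=91,dx=82,dz=-6): return (dx*np.cos(t)-dz*np.sin(t),y,24+dz*np.cos(t)+dx*np.sin(t))
E
python3 - <<'E'
from h import *
c=cam("scene");p=np.load("pose.npy")
for t in (0,.3,.36,.42,.48): print(t,proj(c,b2w(p,[lip(t),lip(t,-39,82,30),lip(t,91,-170*np.cos(.42),170*np.sin(.42))])).round(1).tolist())
E
```

```text
0 [[266.4, 331.5], [210.7, 283.2], [349.2, 229.6]]
0.3 [[266.3, 320.6], [214.4, 269.6], [352.0, 246.6]]
0.36 [[266.6, 318.1], [215.5, 266.9], [352.1, 250.4]]
0.42 [[267.1, 315.6], [216.7, 264.2], [351.9, 254.3]]
0.48 [[267.7, 313.0], [218.0, 261.5], [351.6, 258.3]]
```

Run:
```python
from h import *
p=np.load("pose.npy"); out=[]
for n,(x,y) in (("scene",(280,225)),("side",(255,215))):
    c=cam(n); im=vision.snapshot(n)[y:y+80,x:x+85,::-1]; b=cv2.resize(im,None,fx=4.6,fy=4.6,interpolation=cv2.INTER_CUBIC)
    for t,col in ((.34,(0,0,255)),(.42,(255,0,0))):
        q=[lip(t,yy,-d*np.cos(.42),d*np.sin(.42)) for d,yy in((20,91),(170,91),(170,45))]
        u=((proj(c,b2w(p,q))-[x,y]+.5)*4.6).astype(int); cv2.polylines(b,[u],False,col,1)
    out.append(b)
cv2.imwrite("pics/z4.png",np.hstack(out))
```

```text
(no output)
```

View pics/z4.png

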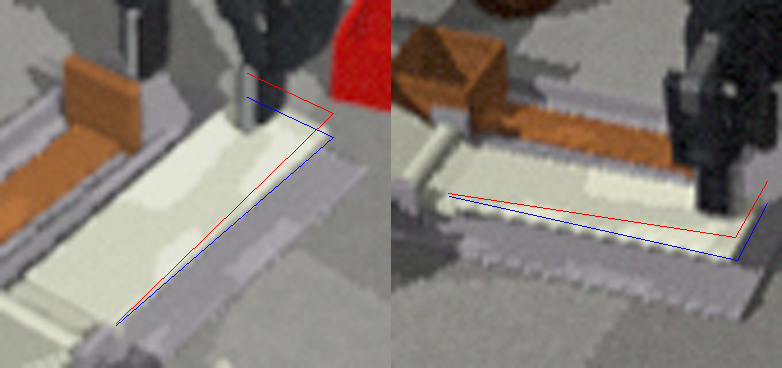

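The pad angle is about 0.38, so the tip is about 7 mm higher than nominal, because the open fingers sit back. I'll lower it 7 mm and start pushing along the bay's x.

Emit:
drive_tool:
  moves:
    - {"claw": 96, "delta_pos": [0, 0, -4], "rotation": [0, 0, 0]}
    - {"claw": 96, "delta_pos": [0, 0, -7], "rotation": [0, 0, 0]}
    - {"claw": 96, "delta_pos": [4, 0.4, -7], "rotation": [0, 0, 0]}
    - {"claw": 96, "delta_pos": [7, 0.6, -7], "rotation": [0, 0, 0]}
    - {"claw": 96, "delta_pos": [10, 0.9, -7], "rotation": [0, 0, 0]}
    - {"claw": 96, "delta_pos": [13, 1.2, -7], "rotation": [0, 0, 0]}
    - {"claw": 96, "delta_pos": [16, 1.5, -7], "rotation": [0, 0, 0]}
    - {"claw": 96, "delta_pos": [19, 1.8, -7], "rotation": [0, 0, 0]}
    - {"claw": 96, "delta_pos": [22, 2, -7], "rotation": [0, 0, 0]}
    - {"claw": 96, "delta_pos": [25, 2.3, -7], "rotation": [0, 0, 0]}

```text
time_s: 5.4
position: [0.5225, -0.0074, 0.0423]
tcp_rot: [-3.142, 0.0, 0.093]
ft_force: [-4.3, -1.3, 4.3]
finger_gap: 0.0535
finger_force: 2.2
```

Emit:
drive_tool:
  moves:
    - {"claw": 96, "delta_pos": [3, 0.3, 0], "rotation": [0, 0, 0]}
    - {"claw": 96, "delta_pos": [6, 0.6, 0], "rotation": [0, 0, 0]}
    - {"claw": 96, "delta_pos": [9, 0.8, 0], "rotation": [0, 0, 0]}
    - {"claw": 96, "delta_pos": [12, 1.1, 0], "rotation": [0, 0, 0]}
    - {"claw": 96, "delta_pos": [15, 1.4, 0], "rotation": [0, 0, 0]}
    - {"claw": 96, "delta_pos": [18, 1.7, 0], "rotation": [0, 0, 0]}
    - {"claw": 96, "delta_pos": [21, 1.9, 0], "rotation": [0, 0, 0]}
    - {"claw": 96, "delta_pos": [24, 2.2, 0], "rotation": [0, 0, 0]}

```text
time_s: 6.07
position: [0.5466, -0.0052, 0.0423]
tcp_rot: [3.142, 0.0, 0.093]
ft_force: [-4.3, -0.1, 3.8]
finger_gap: 0.0533
finger_force: 2.5
```

Run:
```python
from h import *
p=np.load("pose.npy"); out=[]
s=arm.observe(); d=s["position"][:2]-p[:2]; a=p[2]; print(1000*(d@[np.cos(a),np.sin(a)]),1000*(d@[-np.sin(a),np.cos(a)]),s["ft_force"],s["moment"])
for n,(x,y) in (("scene",(200,205)),("side",(215,190))):
    c=cam(n); im=vision.snapshot(n)[y:y+130,x:x+150,::-1]; b=cv2.resize(im,None,fx=2.6,fy=2.6,interpolation=cv2.INTER_CUBIC)
    for t,col in ((.34,(0,0,255)),(.42,(255,0,0))):
        for L in ([lip(t,yy,-d*np.cos(.42),d*np.sin(.42)) for d,yy in((20,91),(170,91),(170,45))],[lip(t,91),lip(t,-39)]):
          u=((proj(c,b2w(p,L))-[x,y]+.5)*2.6).astype(int); cv2.polylines(b,[u],False,col,1)
    out.append(b)
cv2.imwrite("pics/z5.png",np.hstack(out))
```

```text
-100.28613775850174 33.968346448410614 [-4.30615872 -0.13492208  3.82408979] [0.05433264 0.84717047 0.09331335]
```

View pics/z5.png

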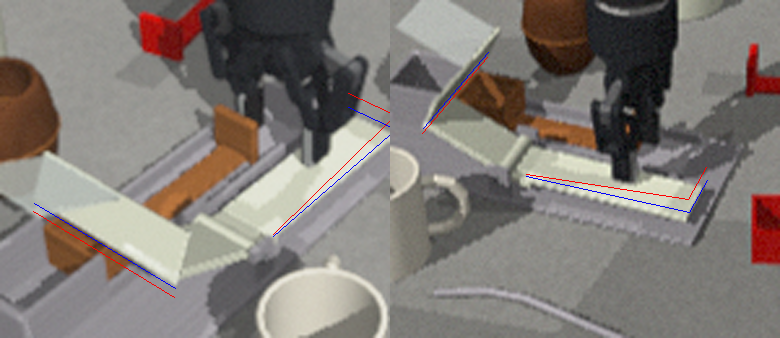

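The cover is at about 0.42 (blue overlay matches the lip), and the bowl is passing under the lip. I'll continue.

Emit:
drive_tool:
  moves:
    - {"claw": 96, "delta_pos": [3, 0.3, 0], "rotation": [0, 0, 0]}
    - {"claw": 96, "delta_pos": [6, 0.6, 0], "rotation": [0, 0, 0]}
    - {"claw": 96, "delta_pos": [9, 0.8, 0], "rotation": [0, 0, 0]}
    - {"claw": 96, "delta_pos": [12, 1.1, 0], "rotation": [0, 0, 0]}
    - {"claw": 96, "delta_pos": [15, 1.4, -0.3], "rotation": [0, 0, 0]}
    - {"claw": 96, "delta_pos": [18, 1.7, -0.3], "rotation": [0, 0, 0]}
    - {"claw": 96, "delta_pos": [21, 1.9, -0.5], "rotation": [0, 0, 0]}
    - {"claw": 96, "delta_pos": [24, 2.2, -0.5], "rotation": [0, 0, 0]}
    - {"claw": 96, "delta_pos": [27, 2.5, -0.5], "rotation": [0, 0, 0]}
    - {"claw": 96, "delta_pos": [30, 2.8, -0.5], "rotation": [0, 0, 0]}

```text
time_s: 7.0
position: [0.5763, -0.0024, 0.0418]
tcp_rot: [-3.142, 0.001, 0.093]
ft_force: [-5.4, -0.6, 5.8]
finger_gap: 0.0532
finger_force: 3.4
```

Emit:
drive_tool:
  moves:
    - {"claw": 96, "delta_pos": [3, 0.3, 0], "rotation": [0, 0, 0]}
    - {"claw": 96, "delta_pos": [6, 0.6, 0], "rotation": [0, 0, 0]}
    - {"claw": 96, "delta_pos": [9, 0.8, 0], "rotation": [0, 0, 0]}
    - {"claw": 96, "delta_pos": [12, 1.1, 0], "rotation": [0, 0, 0]}
    - {"claw": 96, "delta_pos": [15, 1.4, 0], "rotation": [0, 0, 0]}
    - {"claw": 96, "delta_pos": [18, 1.7, 0], "rotation": [0, 0, 0]}
    - {"claw": 96, "delta_pos": [20, 1.8, 0], "rotation": [0, 0, 0]}
    - {"claw": 96, "delta_pos": [22, 2, 0], "rotation": [0, 0, 0]}
    - {"claw": 96, "delta_pos": [23, 2.1, 0], "rotation": [0, 0, 0]}

```text
time_s: 7.75
position: [0.5993, -0.0003, 0.0418]
tcp_rot: [-3.142, 0.001, 0.093]
ft_force: [-7.1, -1.9, 7.6]
finger_gap: 0.0533
finger_force: 4.5
```

Run:
```python
from h import *
p=np.load("pose.npy"); out=[]
s=arm.observe(); d=s["position"][:2]-p[:2]; a=p[2]; print(1000*(d@[np.cos(a),np.sin(a)]),1000*(d@[-np.sin(a),np.cos(a)]),s["ft_force"],s["moment"])
for n,(x,y) in (("scene",(175,205)),("side",(215,190))):
    c=cam(n); im=vision.snapshot(n)[y:y+130,x:x+150,::-1]; b=cv2.resize(im,None,fx=2.6,fy=2.6,interpolation=cv2.INTER_CUBIC)
    for t,col in ((.34,(0,0,255)),(.42,(255,0,0))):
        for L in ([lip(t,91),lip(t,-39)],):
          u=((proj(c,b2w(p,L))-[x,y]+.5)*2.6).astype(int); cv2.polylines(b,[u],False,col,1)
    L=[(-29+8,20,44),(-29+8,-20,44),(-29,-20,44),(-29,20,44)]
    u=((proj(c,b2w(p,L))-[x,y]+.5)*2.6).astype(int); cv2.polylines(b,[u],True,(0,255,0),1)
    out.append(b)
cv2.imwrite("pics/z6.png",np.hstack(out))
```

```text
-47.41560943229195 34.00863090137204 [-7.07281025 -1.93572899  7.6454031 ] [0.11747282 1.45784412 0.16274616]
```

View pics/z6.png

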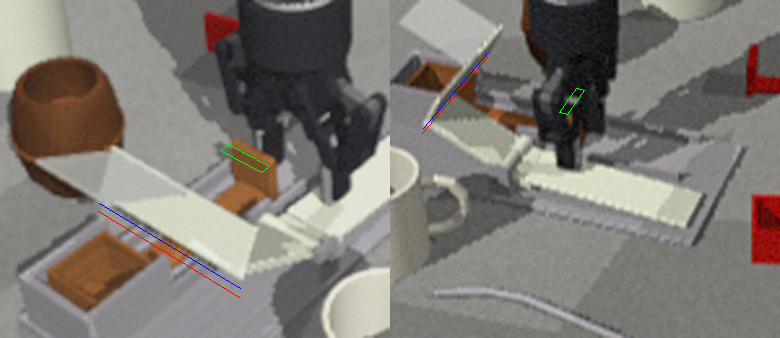

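The cover is well open, and the tab is about 7 mm short of home (green outline). I'll do the last part slowly and watch the force.

Emit:
drive_tool:
  moves:
    - {"claw": 96, "delta_pos": [1, 0.1, 0.5], "rotation": [0, 0, 0]}
    - {"claw": 96, "delta_pos": [2, 0.2, 1], "rotation": [0, 0, 0]}
    - {"claw": 96, "delta_pos": [3, 0.3, 1], "rotation": [0, 0, 0]}
    - {"claw": 96, "delta_pos": [4, 0.4, 1], "rotation": [0, 0, 0]}
    - {"claw": 96, "delta_pos": [5, 0.5, 1], "rotation": [0, 0, 0]}
    - {"claw": 96, "delta_pos": [5, 0.5, 1], "rotation": [0, 0, 0]}

```text
time_s: 8.35
position: [0.6043, 0.0002, 0.043]
tcp_rot: [-3.142, 0.0, 0.093]
ft_force: [-6.4, -0.3, 8.9]
finger_gap: 0.0534
finger_force: 4.7
```

Emit:
drive_tool:
  moves:
    - {"claw": 96, "delta_pos": [0.7, 0, 0], "rotation": [0, 0, 0]}
    - {"claw": 96, "delta_pos": [1.4, 0.1, 0], "rotation": [0, 0, 0]}
    - {"claw": 96, "delta_pos": [1.4, 0.1, 0], "rotation": [0, 0, 0]}

```text
time_s: 8.6
position: [0.6055, 0.0003, 0.043]
tcp_rot: [-3.142, 0.001, 0.093]
ft_force: [-6.2, -2.0, 8.5]
finger_gap: 0.0529
finger_force: 4.9
```

Emit:
drive_tool:
  moves:
    - {"claw": 96, "delta_pos": [0.7, 0.1, 0], "rotation": [0, 0, 0]}
    - {"claw": 96, "delta_pos": [1.2, 0.1, 0], "rotation": [0, 0, 0]}
    - {"claw": 96, "delta_pos": [1.2, 0.1, 0], "rotation": [0, 0, 0]}

```text
time_s: 8.85
position: [0.6068, 0.0004, 0.0429]
tcp_rot: [-3.141, 0.001, 0.093]
ft_force: [-6.3, -1.5, 8.7]
finger_gap: 0.0533
finger_force: 5.1
```

Emit:
drive_tool:
  moves:
    - {"claw": 96, "delta_pos": [0.7, 0.1, 0], "rotation": [0, 0, 0]}
    - {"claw": 96, "delta_pos": [0.7, 0.1, 0], "rotation": [0, 0, 0]}

```text
time_s: 9.02
position: [0.6073, 0.0005, 0.0429]
tcp_rot: [-3.142, 0.001, 0.093]
ft_force: [-7.6, -0.2, 9.5]
finger_gap: 0.0529
finger_force: 5.1
```

Emit:
drive_tool:
  moves:
    - {"claw": 96, "delta_pos": [0.7, 0.1, 0], "rotation": [0, 0, 0]}
    - {"claw": 96, "delta_pos": [0.7, 0.1, 0], "rotation": [0, 0, 0]}

```text
time_s: 9.18
position: [0.6081, 0.0005, 0.043]
tcp_rot: [-3.142, 0.001, 0.093]
ft_force: [-8.3, -1.2, 9.8]
finger_gap: 0.053
finger_force: 5.2
```

Emit:
drive_tool:
  moves:
    - {"claw": 96, "delta_pos": [0.7, 0.1, 0], "rotation": [0, 0, 0]}
    - {"claw": 96, "delta_pos": [0.7, 0.1, 0], "rotation": [0, 0, 0]}

```text
time_s: 9.35
position: [0.6088, 0.0007, 0.043]
tcp_rot: [-3.142, 0.001, 0.093]
ft_force: [-8.1, -1.2, 9.9]
finger_gap: 0.0531
finger_force: 5.2
```

Emit:
drive_tool:
  moves:
    - {"claw": 96, "delta_pos": [0.7, 0.1, 0], "rotation": [0, 0, 0]}
    - {"claw": 96, "delta_pos": [0.7, 0.1, 0], "rotation": [0, 0, 0]}

```text
time_s: 9.52
position: [0.6096, 0.0008, 0.043]
tcp_rot: [-3.142, 0.001, 0.093]
ft_force: [-7.6, -0.2, 10.3]
finger_gap: 0.0531
finger_force: 5.4
```

Run:
```python
from h import *
p=np.load("pose.npy"); out=[]
s=arm.observe(); d=s["position"][:2]-p[:2]; a=p[2]; print(1000*(d@[np.cos(a),np.sin(a)]),1000*(d@[-np.sin(a),np.cos(a)]),s["ft_force"],s["moment"])
n,(x,y)="scene",(175,220); k=4.5
c=cam(n); b=cv2.resize(vision.snapshot(n)[y:y+120,x:x+150,::-1],None,fx=k,fy=k,interpolation=cv2.INTER_CUBIC)
for L in ([(-21,20,44),(-21,-20,44),(-29,-20,44),(-29,20,44)],[(146,25,40),(146,-25,40),(96,-25,40),(96,25,40)]):
    u=((proj(c,b2w(p,L))-[x,y]+.5)*k).astype(int); cv2.polylines(b,[u],True,(0,255,0),1)
cv2.imwrite("pics/z7.png",b)
```

```text
-37.085181967577945 34.11179679249136 [-7.61584045 -0.21386748 10.2848741 ] [0.04278118 1.51879012 0.21716917]
```

View pics/z7.png

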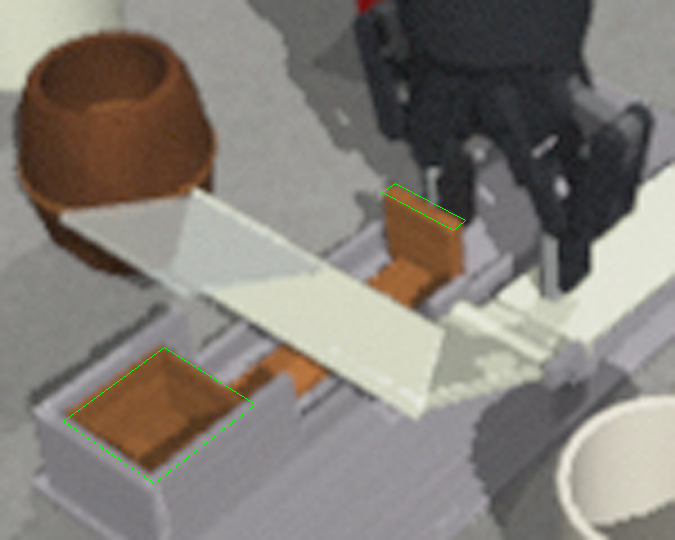

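The scoop is within 1–3 mm of home. I'll keep nudging until the stop shows in the force.

Emit:
drive_tool:
  moves:
    - {"claw": 96, "delta_pos": [0.7, 0.1, 0], "rotation": [0, 0, 0]}
    - {"claw": 96, "delta_pos": [0.7, 0.1, 0], "rotation": [0, 0, 0]}

```text
time_s: 9.73
position: [0.6101, 0.0008, 0.043]
tcp_rot: [3.142, 0.001, 0.093]
ft_force: [-8.5, -1.2, 10.5]
finger_gap: 0.0532
finger_force: 6.4
```

Emit:
drive_tool:
  moves:
    - {"claw": 96, "delta_pos": [0.7, 0.1, 0], "rotation": [0, 0, 0]}
    - {"claw": 96, "delta_pos": [0.7, 0.1, 0], "rotation": [0, 0, 0]}

```text
time_s: 9.9
position: [0.6103, 0.0008, 0.0429]
tcp_rot: [3.142, 0.002, 0.093]
ft_force: [-12.6, -1.8, 13.8]
finger_gap: 0.0532
finger_force: 8.2
```

Emit:
drive_tool:
  moves:
    - {"claw": 96, "delta_pos": [0.7, 0.1, 0], "rotation": [0, 0, 0]}
    - {"claw": 96, "delta_pos": [0.7, 0.1, 0], "rotation": [0, 0, 0]}

```text
time_s: 10.07
position: [0.6103, 0.0008, 0.0429]
tcp_rot: [3.141, 0.003, 0.093]
ft_force: [-16.5, -2.5, 17.5]
finger_gap: 0.053
finger_force: 10.1
```

Motion has stalled at a higher force. I need to know whether the scoop hit the stop or the pad finger hit the hinge, so I'll check the moment and the scoop position.

Run:
```python
from h import *
p=np.load("pose.npy"); s=arm.observe(); print(s["position"],s["ft_force"],s["moment"],R.from_euler("xyz",s["tcp_rot"]).as_rotvec())
n,(x,y)="scene",(180,255); k=8
c=cam(n); im=vision.snapshot(n)[:,:,::-1]; o=[]
for (x,y) in ((182,290),(245,255)):
    b=cv2.resize(im[y:y+60,x:x+48],None,fx=k,fy=k,interpolation=cv2.INTER_CUBIC)
    for L in ([(-21,20,44),(-21,-20,44),(-29,-20,44),(-29,20,44)],[(146,25,40),(146,-25,40),(96,-25,40),(96,25,40)]):
        u=((proj(c,b2w(p,L))-[x,y]+.5)*k).astype(int); cv2.polylines(b,[u],True,(0,255,0),1)
    o.append(b)
cv2.imwrite("pics/z8.png",np.hstack(o))
```

```text
[0.61028912 0.00081577 0.04285111] [-16.4613301   -2.54540476  17.45564336] [-0.36192231  3.35259005 -0.08092054] [ 3.13786382  0.14524008 -0.00478647]
```

View pics/z8.png

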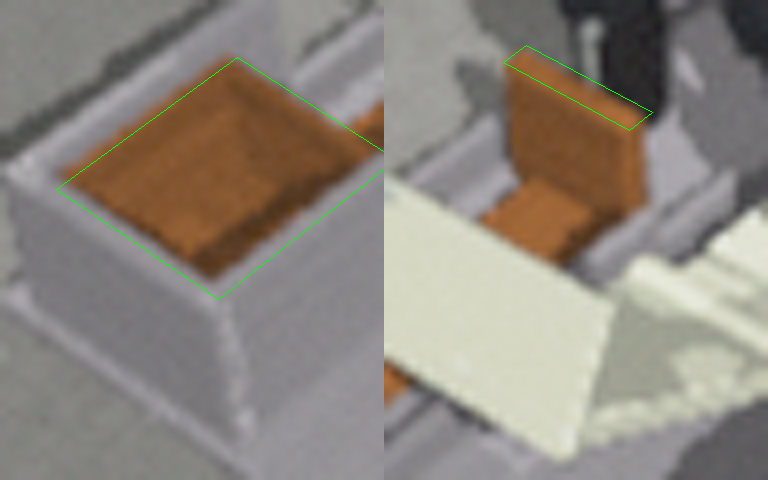

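The extra force and moment are on the tab finger's side (lever about 34 mm), and the bowl matches its home outline, so the scoop is against the stop. I'll back off slightly, then lift gently.

Emit:
drive_tool:
  moves:
    - {"claw": 96, "delta_pos": [-1, -0.1, 0], "rotation": [0, 0, 0]}
    - {"claw": 96, "delta_pos": [-2, -0.2, 0], "rotation": [0, 0, 0]}
    - {"claw": 96, "delta_pos": [-3, -0.3, 0], "rotation": [0, 0, 0]}
    - {"claw": 96, "delta_pos": [-5, -0.5, 0], "rotation": [0, 0, 0]}
    - {"claw": 96, "delta_pos": [-5, -0.5, 3], "rotation": [0, 0, 0]}
    - {"claw": 96, "delta_pos": [-5, -0.5, 6], "rotation": [0, 0, 0]}
    - {"claw": 96, "delta_pos": [-5, -0.5, 10], "rotation": [0, 0, 0]}
    - {"claw": 96, "delta_pos": [-5, -0.5, 14], "rotation": [0, 0, 0]}
    - {"claw": 96, "delta_pos": [-5, -0.5, 18], "rotation": [0, 0, 0]}
    - {"claw": 96, "delta_pos": [-5, -0.5, 23], "rotation": [0, 0, 0]}

```text
time_s: 10.95
position: [0.6073, 0.0006, 0.0662]
tcp_rot: [3.142, -0.001, 0.093]
ft_force: [4.4, 0.6, 3.0]
finger_gap: 0.0532
finger_force: 2.0
```

Emit:
drive_tool:
  moves:
    - {"claw": 96, "delta_pos": [0, 0, 8], "rotation": [0, 0, 0]}
    - {"claw": 96, "delta_pos": [0, 0, 20], "rotation": [0, 0, 0]}
    - {"claw": 96, "delta_pos": [0, 0, 40], "rotation": [0, 0, 0]}
    - {"claw": 96, "delta_pos": [0, 0, 65], "rotation": [0, 0, 0]}
    - {"claw": 96, "delta_pos": [0, 0, 95], "rotation": [0, 0, 0]}
    - {"claw": 96, "delta_pos": [0, 0, 125], "rotation": [0, 0, 0]}
    - {"claw": 96, "delta_pos": [-20, 0, 155], "rotation": [0, 0, 0]}
    - {"claw": 96, "delta_pos": [-50, 0, 170], "rotation": [0, 0, 0]}
    - {"claw": 96, "delta_pos": [-80, 0, 180], "rotation": [0, 0, 0]}
    - {"claw": 96, "delta_pos": [-80, 0, 180], "rotation": [0, 0, 0]}

```text
time_s: 11.78
position: [0.5231, 0.0005, 0.2486]
tcp_rot: [3.141, -0.001, 0.093]
ft_force: [-0.8, -0.2, 1.0]
finger_gap: 0.0533
finger_force: 0.0
```

Run:
```python
from h import *
p=np.load("pose.npy"); s=arm.observe(); print(s["time_s"],s["position"],s["ft_force"])
o=[]
for n,(x,y) in (("scene",(175,210)),("wrist",(200,0))):
    c=cam(n); im=vision.snapshot(n)[:,:,::-1]; w,h,k=(150,150,2.7) if n=="scene" else (240,300,1.35)
    b=cv2.resize(im[y:y+h,x:x+w],None,fx=k,fy=k,interpolation=cv2.INTER_CUBIC)
    for L in ([(-21,20,44),(-21,-20,44),(-29,-20,44),(-29,20,44)],[lip(0,91),lip(0,-39)]):
        u=((proj(c,b2w(p,L))-[x,y]+.5)*k).astype(int); cv2.polylines(b,[u],True,(0,255,0),1)
    o.append(cv2.resize(b,(390,500) if n=="wrist" else (405,500)))
cv2.imwrite("pics/z9.png",np.hstack(o))
```

```text
11.7833 [0.52314814 0.00053765 0.24860165] [-0.84427219 -0.1833685   0.96839246]
```

View pics/z9.png

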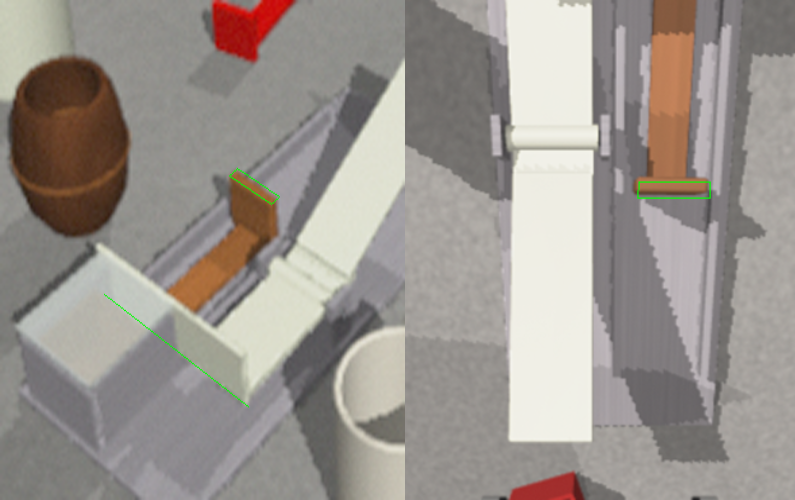

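The cover is shut on its line behind the bowl, and the tab sits on its home outline in both views. The mate and cup have not moved, and the robot is clear, so I'm handing in.

```bash
python3 -c "
from h import *
print(job.job_done())"
```

```text
the job is handed in; nothing more can be done
None
```

The wooden scoop is fully home against the end stop, the cover sprang shut behind its bowl, the fingers are clear of everything, nothing else was touched, and the job was handed in at about 12 s.

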